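Hang the hand scanner on the spring-balanced arm

ROBOT

A 7-joint arm with a two-finger parallel gripper is mounted at the origin on the work surface. World frame = base frame: x ahead of the robot, y to its left, z up, the work surface at z = 0. Lengths are in mm, angles in rad, forces in N, time in s.
With the tool pointing down it reaches from about 425 to 875 mm from the base axis. Payload 4.7 kg.
Tool frame: the origin (TCP) lies midway between the tips of the shut fingers; the grasp point (between the pads) lies 19 mm behind it; z points along the fingers, x is the direction in which the jaws open and shut, and the axes are right-handed (so a half turn about z gives the same grasp; the last joint's range is limited). The gripper opens to 85 mm and grips with 20 to 120 N. Pads are 22 mm wide; open, the fingers measure 114 mm over their backs; the gripper's body (76 mm by 85 mm) begins 54 mm behind the grasp point. The pads swing forward as they close: fully open they stand 13 mm farther back than shut.
Start: joints at [1.28, 0.321, -0.07, 1.45, 0.023, 1.371, -0.057], TCP at [195.046, -620.066, 231.349] pointing down, gripper open.
Joint ranges: [-2.86, 2.86], [-0.3, 2.09], [-1.38, 1.24], [0.06, 2.45], [-1.56, 4.7], [0.09, 2.05], [-2.69, 2.69]. Speed limits (rad/s): [2.57, 2.57, 3.14, 3.14, 3.14, 3.14, 3.14].

INTERFACE

Orientations are given as a 3x3 rotation matrix whose columns are the frame's x, y, z axes.
In Python, from rig import r gives the robot as it stands.
- The arm moves only by the tool drive_tool, never from a script. Its argument "rows" is a list that holds one entry, the list of rows, each a list of 7 numbers: the turn, a rotation vector about the world's x, y, z in rad, then the shift along the world's x, y, z in mm, then the closure, from 0 (fully open) to 1 (shut). A call has 1 to 12 rows; each row shifts and turns the commanded pose from where the row before left it; what a row does not reach is not made up. A row lasts 1/10 s, in which the tool goes at most 50 mm and 8.59 degrees, less where a joint would pass 70% of its speed; a pose out of reach is approached as far as the arm can. A call with a gripper value outside its range is refused whole. The fingers move at their own pace and stop on an object; "force" is the grip in N (left out, the last holds). Time passes only in rows, so rows that do not move let the fingers close. It gives the time, the measured TCP pose, the force and the opening at its end, in the units of the state.
- r.state(): the state, without advancing time (a new reading comes with each control period).
- r.grab_frame(name): name is "scene" or "top" or "wrist"; returns a dict with "color" (420x560x3 uint8, red, green, blue), "K" (3x3 intrinsics, pixels), "R" (3x3) and "t" (3): a world point X has camera coordinates R X + t. Camera axes: x right, y down, z forward; pixel columns grow to the right and rows downward; lengths in mm; the calibration is good to about 2 mm. A picture is of the moment at which its call begins. There is no depth.
- r.finish_job(): hands the job in, once; it reports no verdict.
Trained networks look in a picture, given as the dict that the camera call returned (one of the last four; its "shot" number tells which), for a name from the list of things; names that differ only in an ending like _2 or _b are one class to them, and where a whole thing is asked for, a point or a joint stands for the part that bears it (a point fixed in the world has none). Each returns a list of dicts, best first, with "score" (0 to 1); they miss things now and then, are a little off and sometimes report something else, mostly with a low value. They report only what shows in the picture. A call takes as long as a camera call. They do not tell look-alikes from the thing itself.
- r.boxes_of(picture, target): "box" ([left, top, right, bottom] in pixels, round what is visible of it).
- r.trace(picture, target): "mask" (420x560 bool, what is visible of it) and "box" ([left, top, right, bottom] in pixels, round what is visible of it).
- r.pinpoint(picture, target): "position" ([column, row] in pixels: a listed point, or the origin of a listed thing).
The state is a dict: "clock": time; "joint_positions": joint angles; "joint_vel": joint speeds; "joint_torque": joint torques, N m; "eef_pos": TCP position; "ee_rot": TCP orientation; "force": force on the tool from outside, world axes, zero at the start; "torque": the same for the moment, N m; "width": opening from 0.0 (shut) to 1.0 (fully open).
Only numpy, scipy, OpenCV 4.12 (cv2) and the standard library are available. Lean on these libraries where they do the work, as an engineer would, in place of code of your own. Each camera call takes 0.05 s, during which the arm holds its last target.

TASK

Take the cordless book scanner by its orange knob out of its charging stand and hang its steel hook over the brass cross pin of the spring-balanced arm. The arm sinks under the weight: let it down slowly (under 5 cm a second) with the scanner still in hand, without forcing hook or arm or pressing the arm onto its lower stop, and let go only once it has settled and carries the whole weight, so that it neither drops nor springs up. Leave the scanner hanging still and the other things on the desk where they are.

Things in the scene. Friction and masses are not known exactly. Their poses are not given: they have to be found in the camera images.
- scanner: Stocky cordless barcode scanner, grey and black with blue corners, 62 x 50 x 92 mm (x, y, z) plus a 20 mm wide steel hanger and orange knob on top; mass unknown, 0.27 to 0.80 kg. Origin at the centre of its underside (scan window), z up, x toward the hook's open side. Starts upright in the stand: draw it straight up by at least 40 mm to clear it.
- hook_gap (a point): Mouth of the hook at (13, 0, 107) mm of the scanner, axes as the scanner's: the 21 mm high gap between the hanger's foot plate (top at z = 96 mm) and the end of its lip (lip at x = 11 to 15 mm, down to z = 117.5 mm). A bar along y enters here from the +x side; an upright at x = -15 to -11 mm closes the other side of the 22 mm wide slot.
- hook_seat (a point): Point (0, 0, 130) mm of the scanner, axes as the scanner's: where the pin's centre lies when seated in the hook's roof, an inverted V with 30 degree slopes. With the bar inside the gap at x = 0, lowering the scanner 23 mm brings the bar up behind the lip into the roof.
- grip_knob (a point): Gripping point of the orange knob above the hook, at (0, 0, 163) mm of the scanner, axes as the scanner's: a 16 x 16 mm square post with faces along x and y, from z = 138 to 178 mm.
- stand: Black and grey charging stand, fixed: base 130 x 100 mm, pocket 66 x 54 mm inside (2 mm clearance each side of the scanner), 5 mm walls, floor at z = 15 mm, rim at z = 52 mm. Origin at the centre of its underside on the desk, axes parallel to the scanner's at the start.
- balancer: Spring-balanced swing arm on a fixed heavy round foot (170 mm across) with a post: white turret, two white parallel bars 260 mm long, 50 mm apart one above the other, with coil springs; at their end a white head that always stays level, with a dark steel yoke. Origin at the centre of the foot's underside; at swing 0 the arm points along its -x.
- pin (a point): Centre of the brass cross pin at the free end of the yoke, 10 mm thick, along y. Axes: x points back along the arm toward the post, y along the pin, z up. 280 mm above the desk when unloaded. Turn the scanner so that its x is along this x and bring it in from the free end, moving along +x. The head's top stands 5 mm above the pin's centre.
- yoke (a point): Middle of the yoke, 35 mm behind the pin's centre along the pin's x, axes as the pin's. Its two cheeks, 6 mm thick and 12 mm high at the pin's height, stand 30 mm apart inside (42 mm outside) and run 70 mm from the pin back to the head; the hook goes between them.
- balancer_lift (a joint): Sinking of the arm (rad): 0 = unloaded on the upper stop, bars rising 0.25 rad from the post; lower stop 0.6. Pin height varies as 260 mm x sin(0.25 - q), its distance from the post as 260 mm x cos(0.25 - q): an arc. Sinks from about 1.2 N on, then 1 N per 17 mm; settles at 0.08 to 0.44 by the scanner's mass. Friction 0.1 N at the pin, lightly damped: it bounces if let go unbalanced.
- balancer_swing (a joint): Sideways swing of the arm about its post (rad), counter-clockwise from above; friction about 0.3 N at the pin, stays where it is left. It need not be swung.
- library_book: Bystander, not to be disturbed: closed cream book lying flat, 150 x 210 x 18 mm; origin at the centre of its underside.
- phone: Bystander, not to be disturbed: black phone lying flat, 75 x 150 x 9 mm; origin at the centre of its underside.
- ink_stamp: Bystander, not to be disturbed: wooden hand stamp, 34 x 60 mm, 58 mm tall; origin at the centre of its underside.
- glue_stick: Bystander, not to be disturbed: white glue stick with red cap, 30 mm across, 88 mm tall, standing; origin at the centre of its underside.
- eraser_block: Bystander, not to be disturbed: wooden eraser block, 45 x 90 x 30 mm; origin at the centre of its underside.
Things that resemble listed ones, but are neither listed nor needed, are in the scene too. Leave any green or turquoise look-alike of the stand alone.

How it is judged (in metres and radians):
On the way, in this order (a step that is already met when the one before it is completed fails the run):
1. the scanner is lifted clear of its stand (z of scanner in the frame of stand above 0.06 m and contact force between scanner and stand below 0.1 N), for 0.2 s.
2. the pin is seated in the hook and the arm has sunk and stands still under the load while the scanner is still held (distance between hook_seat and pin below 0.008 m and contact force between scanner and balancer above 1.8 N and value of joint balancer_lift above 0.05 rad and velocity of joint balancer_lift between -0.06 and 0.06 rad/s and contact force between the fingers and scanner above 1 N), for 0.3 s.
At the end, for the whole second after the job is handed in: The scanner hangs free from the brass pin (pin within 8 mm of its seat in the hook, more than 1.8 N on the arm), upright within 10 degrees and still (under 40 mm/s), the arm sunk by more than 0.05 rad and at rest (under 0.06 rad/s), and the gripper has let go (distance between hook_seat and pin below 0.008 m and contact force between scanner and balancer above 1.8 N and value of joint balancer_lift above 0.05 rad and velocity of joint balancer_lift between -0.06 and 0.06 rad/s and linear speed of scanner below 0.04 m/s and angle between scanner's own z axis and vertical below 0.17 rad and contact force between the fingers and scanner below 0.1 N); the robot touches nothing.
It fails at once if the arm drops or springs up (faster than 0.28 rad/s, about 7 cm/s at the pin) (velocity of joint balancer_lift above 0.28 rad/s or velocity of joint balancer_lift below -0.28 rad/s).
It fails at once if the scanner is forced against the arm (more than 18 N) (contact force between scanner and balancer above 18 N).
It fails at once if the arm is pressed down to its lower stop (value of joint balancer_lift above 0.58 rad).
It fails at once if the gripper or robot pushes hard on the arm (more than 10 N) (contact force between any of the fingers, the arm and balancer above 10 N).
It fails at once if another thing on the desk is moved by more than 2 cm (distance of any of library_book, phone, ink_stamp, glue_stick, eraser_block from where it was at the start of the episode above 0.02 m).
It also fails if it takes over 72 s, if anything falls off the work surface, if the arm or the gripper's body presses on something with over 40 N, if the wrist force passes 120 N, or if a joint passes its speed limit or range.

## Working session

There is one attempt and no reset: what is moved stays moved. The work goes in short steps, Python scripts to look and compute and a tool call to move; the robot and the scene stay as the last step left them, time stands still between calls to the robot, and variables do not carry over. Pictures are saved under pics/ and viewed, and the job is handed in when it is done.

Besides the shell and the picture viewer there is one more tool, called after ">>>" in YAML: its name, and indented under it one key for each argument. drive_tool: Moves the arm, as the interface text tells. Its arguments: {"type":"object","properties":{"rows":{"type":"array"},"force":{"type":"number"}},"required":["rows"]}

```bash
ls; mkdir -p pics; python3 - <<'E'
from rig import r
import cv2,numpy as np,pickle
s=r.state();print(s['clock'],s['eef_pos'],s['ee_rot'],s['width'],s['force'])
for n in ['scene','top']:
    p=r.grab_frame(n);cv2.imwrite(f'pics/{n}0.png',cv2.cvtColor(p['color'],cv2.COLOR_RGB2BGR))
    pickle.dump(p,open(f'pics/{n}0.pkl','wb'))
    print(n,p['K'],p['R'],p['t'])
    for t in ['scanner','stand','grip_knob','hook_seat','pin','yoke','balancer','ink_stamp','glue_stick','eraser_block','phone','library_book']:
        print(t,[(np.round(d['position']),round(d['score'],2)) for d in r.pinpoint(p,t)][:4])
E
```

```text
pics
0.0 [ 194.84717481 -619.53289518  230.20111943] [[ 3.00094318e-01 -9.53909279e-01 -6.98079080e-04]
 [-9.53907535e-01 -3.00095107e-01  1.82804918e-03]
 [-1.95328319e-03  1.17315723e-04 -9.99998085e-01]] 0.9970755626373863 [-0.5548786   0.41859706 -0.16665383]
scene [[395.10064183   0.         281.62137797]
 [  0.         395.10064183 215.64600909]
 [  0.           0.           1.        ]] [[ 0.09243776  0.99564948 -0.01172102]
 [ 0.68107065 -0.07181002 -0.72868792]
 [-0.72635944  0.05937543 -0.68474559]] [-108.5137088  -154.81189721 1419.29967655]
scanner [(array([144., 310.]), 0.72), (array([215., 263.]), 0.49)]
stand [(array([142., 310.]), 0.72), (array([144., 316.]), 0.68), (array([157., 208.]), 0.61), (array([153., 257.]), 0.6)]
grip_knob [(array([124., 270.]), 0.78)]
hook_seat [(array([132., 277.]), 0.9)]
pin [(array([296., 219.]), 0.97)]
yoke [(array([138., 285.]), 0.7), (array([312., 219.]), 0.58)]
balancer [(array([430., 289.]), 0.84), (array([310., 216.]), 0.45)]
ink_stamp [(array([362., 322.]), 0.79), (array([352., 238.]), 0.38), (array([146., 313.]), 0.32)]
glue_stick
[... 477 characters left out ...]
60685256e-01  1.79273172e-02 -9.86842875e-01]] [ 103.98391347  435.12770537 1223.90640484]
scanner [(array([412., 161.]), 0.94), (array([410., 163.]), 0.7), (array([282., 142.]), 0.27)]
stand [(array([410., 166.]), 0.96), (array([424., 295.]), 0.94), (array([413., 229.]), 0.7)]
grip_knob []
hook_seat [(array([423., 149.]), 0.63), (array([283., 143.]), 0.26)]
pin [(array([283., 143.]), 0.97)]
yoke [(array([274., 145.]), 0.65)]
balancer [(array([170., 169.]), 0.85)]
ink_stamp [(array([238., 141.]), 0.53)]
glue_stick [(array([349., 134.]), 0.55)]
eraser_block [(array([354., 215.]), 0.78)]
phone [(array([224., 237.]), 0.58)]
library_book [(array([295., 190.]), 0.98), (array([221., 238.]), 0.32)]
```

View pics/scene0.png

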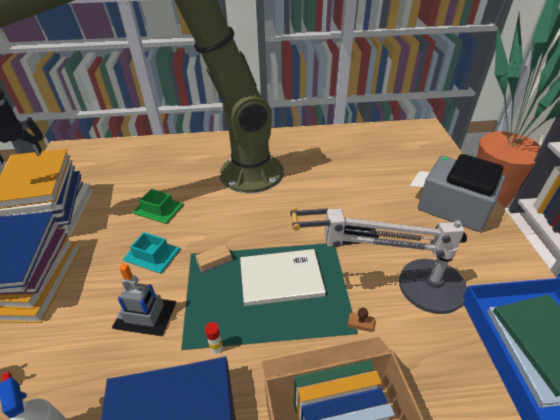

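View pics/top0.png

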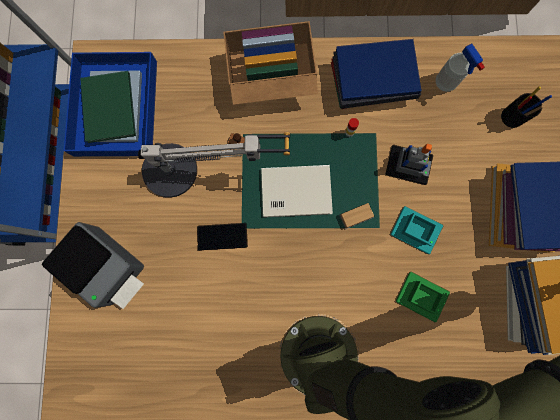

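The scanner stands in the black stand: (140,300) in the scene view, (410,163) in the top view. The look-alikes are the turquoise stand (152,250 scene / 417,229 top) and the green one (158,206 / 423,295), both empty. The brass pin is at scene (296,219), top about (287,143). I choose the black stand with the orange knob, and check it in a close crop.

```bash
cat > h.py <<'E'
import numpy as np,cv2,pickle
def ray(p,uv):
    d=np.linalg.inv(p['K'])@np.array([uv[0],uv[1],1.]);c=-p['R'].T@p['t'];return c,p['R'].T@d
def atz(p,uv,z):
    c,d=ray(p,uv);return c+d*(z-c[2])/d[2]
def tri(a,b):
    A=[];B=[]
    for p,uv in (a,b):
        c,d=ray(p,uv);d/=np.linalg.norm(d);M=np.eye(3)-np.outer(d,d);A.append(M);B.append(M@c)
    return np.linalg.lstsq(np.vstack(A),np.hstack(B),rcond=None)[0]
def proj(p,X):
    q=p['K']@(p['R']@np.asarray(X,float)+p['t']);return q[:2]/q[2]
def load(n): return pickle.load(open(f'pics/{n}.pkl','rb'))
def crop(p,x0,y0,w,h,k):
    c=cv2.cvtColor(p['color'],cv2.COLOR_RGB2BGR)[y0:y0+h,x0:x0+w];return cv2.resize(c,None,fx=k,fy=k,interpolation=cv2.INTER_CUBIC)
E
python3 - <<'E'
from h import *
s=load('scene0');t=load('top0')
a=crop(s,90,250,100,90,4);b=crop(t,370,120,100,90,4)
cv2.imwrite('pics/c1.png',np.hstack([a,b]))
a=crop(s,280,200,100,60,4);b=crop(t,225,120,100,60,4)
cv2.imwrite('pics/c2.png',np.hstack([a,b]))
E
```

```text
(no output)
```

View pics/c1.png

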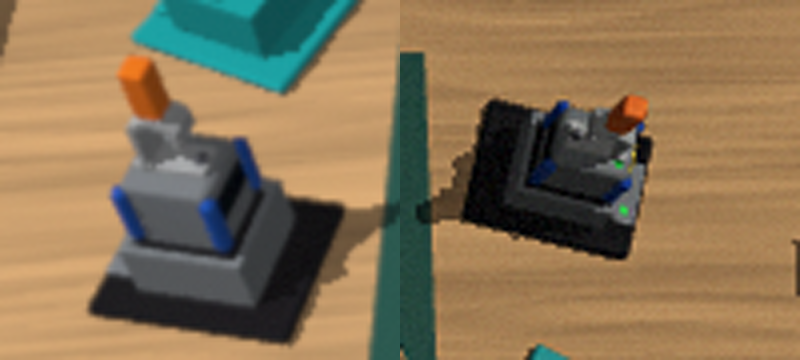

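View pics/c2.png

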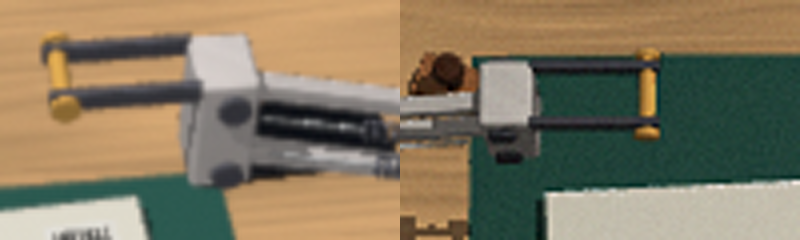

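```bash
python3 - <<'E'
from h import *
s=load('scene0');t=load('top0')
f=lambda p:np.array([370+(p[0]-400)/4,120+p[1]/4])
g=lambda p:np.array([90+p[0]/4,250+p[1]/4])
C=[atz(t,f(p),6) for p in [(492,98),(655,133),(628,258),(462,220)]]
for c in C: print(c.round())
print('ctr',np.mean(C,0).round(1),'sizes',[np.linalg.norm(C[i]-C[(i+1)%4]).round() for i in range(4)], np.degrees(np.arctan2(*(C[0]-C[1])[[1,0]])), np.degrees(np.arctan2(*(C[3]-C[2])[[1,0]])))
# knob top centre z=193
print('knobtop',atz(t,f((634,103)),193),atz(s,g((136,64)),193),tri((t,f((634,103))),(s,g((136,64)))))
F=lambda p:np.array([225+(p[0]-400)/4,120+p[1]/4]);G=lambda p:np.array([280+p[0]/4,200+p[1]/4])
for a,b in [((648,55),(55,42)),((648,132),(64,108))]:
    print('pin',tri((t,F(a)),(s,G(b))).round(1),atz(t,F(a),280).round(1),atz(s,G(b),280).round(1))
A=atz(t,(283+4,143.5),280)
print('post',atz(t,(169,169),10), atz(s,(437,284),10))
for n in 'a': print(atz(t,F((533,66)),280),atz(t,F((533,124)),280))
E
```

```text
[ 629. -240.    6.]
[ 600. -365.    6.]
[ 501. -339.    6.]
[ 532. -213.    6.]
ctr [ 565.6 -289.4    6. ] sizes [np.float64(128.0), np.float64(102.0), np.float64(129.0), np.float64(101.0)] 76.98550052439526 76.41361266522674
knobtop [ 566.89626555 -286.78118045  193.        ] [ 564.60993304 -285.77329151  193.        ] [ 566.18860524 -285.52321101  194.94295159]
pin [560.   86.5 316.8] [572.6  87.8 280. ] [520.1  90.4 280. ]
pin [534.4  91.1 243.7] [523.5  87.9 280. ] [570.8  89.2 280. ]
post [552.49306485 456.34292652  10.        ] [551.50653087 468.55787956  10.        ]
[565.96934464 158.7685136  280.        ] [528.95605336 158.41312385 280.        ]
```

>>> drive_tool:
  rows:
    - [[0, 0, 0, 0, 0, 40, 0], [0, 0, 0.1, 10, 10, 30, 0], [0, 0, 0.1, 35, 30, 0, 0], [0, 0, 0.1, 35, 30, 0, 0], [0, 0, 0.1, 35, 30, 0, 0], [0, 0, 0.1, 35, 30, 0, 0], [0, 0, 0.1, 35, 30, 0, 0], [0, 0, 0.1, 35, 30, 0, 0], [0, 0, 0.1, 35, 30, 0, 0], [0, 0, 0.1, 25, 30, 0, 0], [0, 0, 0.1, 15, 20, 0, 0], [0, 0, 0, 0, 0, 0, 0]]

```text
clock: 2.5
eef_pos: [493.4, -344.9, 301.6]
ee_rot: [[0.967, -0.253, 0.002], [-0.253, -0.967, 0.002], [0.001, -0.002, -1.0]]
force: [0.2, 0.4, 0.2]
width: 1.004
```

```bash
python3 - <<'E'
from rig import r
from h import *
s=r.state();print(s['clock'],s['eef_pos'],s['ee_rot'].round(3),s['joint_positions'])
p=r.grab_frame('wrist');pickle.dump(p,open('pics/w1.pkl','wb'))
cv2.imwrite('pics/w1.png',cv2.cvtColor(p['color'],cv2.COLOR_RGB2BGR))
print(-p['R'].T@p['t'],p['R'])
E
```

```text
2.5 [ 493.44467126 -344.93223263  301.64978509] [[ 0.967 -0.253  0.002]
 [-0.253 -0.967  0.002]
 [ 0.001 -0.002 -1.   ]] [ 0.91510338  0.21967154 -0.41489139  1.45454931  0.0855582   1.48504851
  0.24569453]
[ 513.76930691 -267.50118934  445.20053735] [[ 9.67231292e-01 -2.53895656e-01  7.90314889e-04]
 [-2.41245940e-01 -9.18062194e-01  3.14582588e-01]
 [-7.91455943e-02 -3.04464783e-01 -9.49229778e-01]]
```

View pics/w1.png

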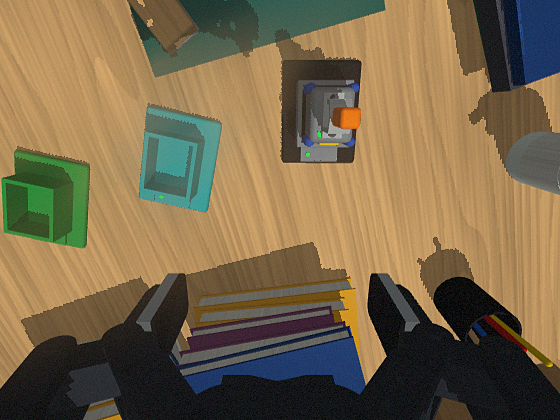

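```bash
python3 - <<'E'
from h import *
p=load('w1')
cv2.imwrite('pics/c3.png',crop(p,265,45,120,130,4.6))
O=np.array([566,-288,15]);a=np.radians(76.7);X=np.array([np.cos(a),np.sin(a),0]);Y=np.array([-X[1],X[0],0])
for q in [(0,0,178),(0,0,138),(13,0,117),(-13,0,117),(31,25,92),(-31,25,92),(31,-25,92),(-31,-25,92)]:
    print(q,((proj(p,O+q[0]*X+q[1]*Y+[0,0,q[2]])-[265,45])*4.6).round())
E
```

```text
(0, 0, 178) [392. 330.]
(0, 0, 138) [346. 324.]
(13, 0, 117) [329. 255.]
(-13, 0, 117) [325. 387.]
(31, 25, 92) [195. 172.]
(-31, 25, 92) [194. 464.]
(31, -25, 92) [427. 166.]
(-31, -25, 92) [412. 458.]
```

View pics/c3.png

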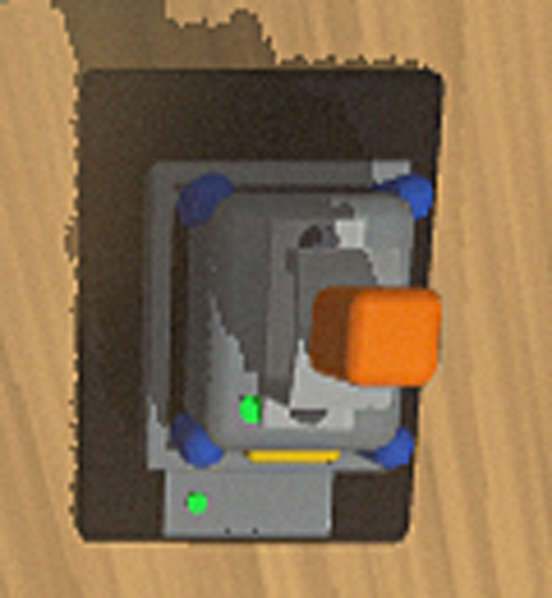

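```bash
python3 - <<'E'
from h import *
s=load('scene0');t=load('top0');w=load('w1')
O=np.array([566,-287,15]);
def draw(p,box,k,yaw):
    im=crop(p,*box,k);a=np.radians(yaw);X=np.array([np.cos(a),np.sin(a),0]);Y=np.array([-X[1],X[0],0])
    P=lambda x,y,z:tuple(int(v) for v in ((proj(p,O+x*X+y*Y+[0,0,z])-[box[0],box[1]])*k).round())
    # approx hook: upright -15..-11 from 96 to 128, roof, lip 11..15 down to 117.5
    prof=[(-15,92),(-15,130),(0,138),(15,130),(15,117.5),(11,117.5),(11,129),(0,135),(-11,129),(-11,96),(25,96)]
    for y,c in ((10,(0,255,255)),(-10,(255,0,255))):
        cv2.polylines(im,[np.array([P(x,y,z) for x,z in prof])],False,c,1)
    return im
raw=crop(s,115,260,35,40,11)
cv2.imwrite('pics/c4.png',np.hstack([raw[:,:264]]+[draw(s,(115,260,35,40),11,y)[:,:264] for y in (76.7,256.7)]))
cv2.imwrite('pics/c5.png',np.hstack([crop(w,300,80,65,70,4)]+[draw(w,(300,80,65,70),4,y) for y in (76.7,256.7)]))
E
```

```text
(no output)
```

View pics/c4.png

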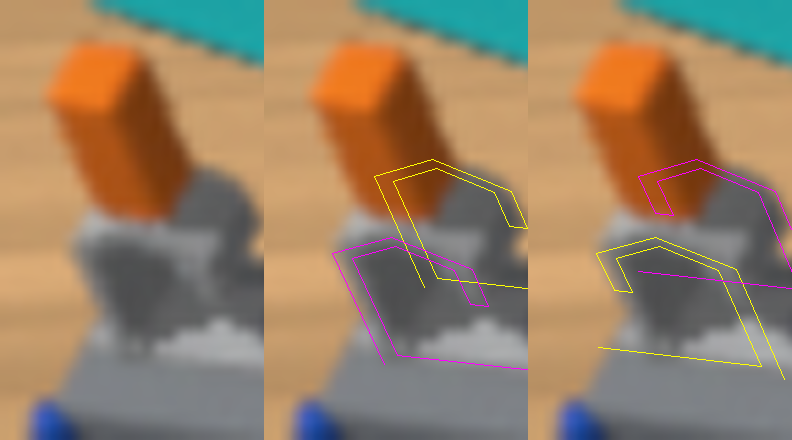

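View pics/c5.png

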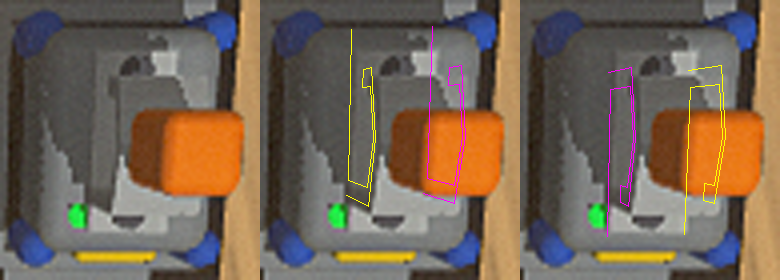

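The scene crop matches the hook drawn with its open side at yaw about 77° (toward +y): the upright is on the left and the lip on the right. I'll go above the knob and check again in the wrist view from the +y side.

>>> drive_tool:
  rows:
    - [[0, 0, 0.012, 18, 14, 0, 0], [0, 0, 0.012, 25, 20, -10, 0], [0, 0, 0, 20, 16, -30, 0], [0, 0, 0, 9.5, 8, -22, 0], [0, 0, 0, 0, 0, 0, 0], [0, 0, 0, 0, 0, 0, 0]]

```text
clock: 3.15
eef_pos: [561.8, -293.6, 239.4]
ee_rot: [[0.97, -0.242, -0.001], [-0.242, -0.97, -0.001], [-0.001, 0.001, -1.0]]
force: [0.2, -1.0, 0.0]
width: 1.004
```

```bash
python3 - <<'E'
from rig import r
from h import *
s=r.state();print(s['clock'],s['eef_pos'],s['ee_rot'].round(3))
p=r.grab_frame('wrist');pickle.dump(p,open('pics/w2.pkl','wb'))
q=r.grab_frame('top');pickle.dump(q,open('pics/t2.pkl','wb'))
cv2.imwrite('pics/w2.png',cv2.cvtColor(p['color'],cv2.COLOR_RGB2BGR))
print(atz(load('w1'),(351.5,118.3),193))
E
```

```text
3.15 [ 561.77432668 -293.56009459  239.43541521] [[ 0.97  -0.242 -0.001]
 [-0.242 -0.97  -0.001]
 [-0.001  0.001 -1.   ]]
[ 566.79158071 -289.4418758   193.        ]
```

View pics/w2.png

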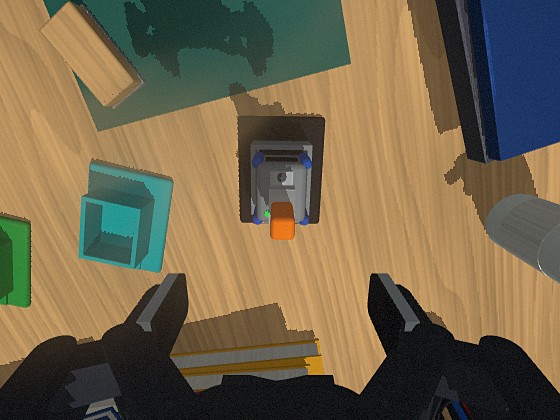

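```bash
python3 - <<'E'
from h import *
p=load('w2')
cv2.imwrite('pics/c6.png',crop(p,235,110,95,135,4.4))
print(proj(p,[561.8,-293.6,239.4]))
for O in ([566,-288,0],[561.8,-293.6,0]): print(proj(p,np.array(O)+[0,0,193]))
E
```

```text
[277.32442314 272.72517295]
[281.68290623 227.88876351]
[277.46097255 237.13632461]
```

View pics/c6.png

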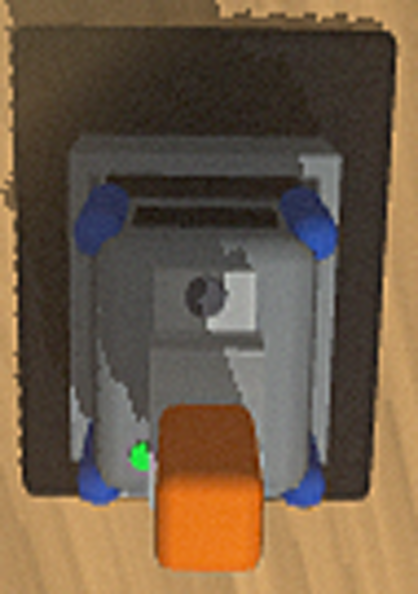

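```bash
python3 - <<'E'
from h import *
p=load('w2')
O=np.array([566.5,-289,15]);a=np.radians(76.7);X=np.array([np.cos(a),np.sin(a),0]);Y=np.array([-X[1],X[0],0])
for q in [(15,0,117.5),(15,0,130),(15,0,96),(11,0,117.5),(22,0,96),(0,0,138),(8,0,178),(-8,0,178),(8,8,178),(8,-8,178)]:
    print(q,((proj(p,O+q[0]*X+q[1]*Y+[0,0,q[2]])-[235,110])*4.4).round())
E
```

```text
(15, 0, 117.5) [205. 328.]
(15, 0, 130) [206. 344.]
(15, 0, 96) [204. 302.]
(11, 0, 117.5) [205. 349.]
(22, 0, 96) [204. 268.]
(0, 0, 138) [207. 439.]
(8, 0, 178) [210. 473.]
(-8, 0, 178) [211. 574.]
(8, 8, 178) [155. 473.]
(8, -8, 178) [265. 472.]
```

```bash
python3 - <<'E'
from h import *
p=load('w2')
C=[atz(p,np.array(q)/4.4+[235,110],6) for q in [(14,27),(396,34),(370,497),(22,492)]]
for i in range(4):
    d=C[(i+1)%4]-C[i];print(C[i].round(1),np.linalg.norm(d).round(1),np.degrees(np.arctan2(d[1],d[0]))%90)
print(np.mean(C,0))
E
```

```text
[ 535.  -214.6    6. ] 99.2 74.9798987983897
[ 630.8 -240.3    6. ] 128.2 75.36253116269441
[ 598.4 -364.4    6. ] 100.5 75.13566695643809
[ 501.2 -338.6    6. ] 128.5 74.74910155973295
[ 566.35581833 -289.49669725    6.        ]
```

Open side confirmed: the lip's short face sits at crop row 330–348, as predicted, with the foot plate and screw visible in front of it. Stand yaw about 75.5°, centre (566.4, -289.3). Descending to grip.

>>> drive_tool:
  rows:
    - [[0, 0, 0, 4.6, 4.4, 0, 0], [0, 0, 0, 0, 0, -20, 0], [0, 0, 0, 0, 0, -25, 0], [0, 0, 0, 0, 0, -20, 0], [0, 0, 0, 0, 0, -12, 0], [0, 0, 0, 0, 0, -3, 0], [0, 0, 0, 0, 0, 0, 0], [0, 0, 0, 0, 0, 0, 0]]

```text
clock: 4.05
eef_pos: [567.9, -288.0, 160.8]
ee_rot: [[0.971, -0.24, 0.002], [-0.24, -0.971, -0.001], [0.002, 0.001, -1.0]]
force: [0.6, -0.4, 1.2]
width: 1.003
```

```bash
python3 - <<'E'
from rig import r
from h import *
p=r.grab_frame('wrist');pickle.dump(p,open('pics/w3.pkl','wb'))
cv2.imwrite('pics/w3.png',cv2.cvtColor(p['color'],cv2.COLOR_RGB2BGR))
E
```

```text
(no output)
```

View pics/w3.png

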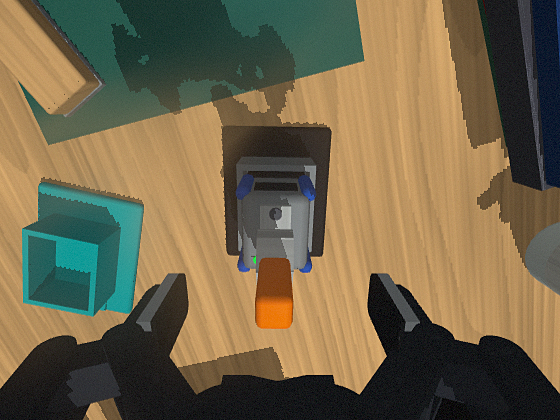

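>>> drive_tool:
  rows:
    - [[0, 0, 0, -1.5, -0.7, 0, 0], [0, 0, 0, 0, 0, 0, 0.4], [0, 0, 0, 0, 0, 0, 0.7], [0, 0, 0, 0, 0, 0, 1], [0, 0, 0, 0, 0, 0, 1], [0, 0, 0, 0, 0, 0, 1], [0, 0, 0, 0, 0, 0, 1], [0, 0, 0, 0, 0, 0, 1]]
  force: 60

```text
clock: 4.9
eef_pos: [566.0, -288.4, 159.5]
ee_rot: [[0.971, -0.239, 0.001], [-0.239, -0.971, -0.0], [0.001, 0.0, -1.0]]
force: [0.0, 0.4, -1.1]
width: 0.177
```

>>> drive_tool:
  rows:
    - [[0, 0, 0, 0, 0, 6, 1], [0, 0, 0, 0, 0, 12, 1], [0, 0, 0, 0, 0, 15, 1], [0, 0, 0, 0, 0, 15, 1], [0, 0, 0, 0, 0, 15, 1], [0, 0, 0, 0, 0, 12, 1], [0, 0, 0, 0, 0, 5, 1], [0, 0, 0, 0, 0, 0, 1], [0, 0, 0, 0, 0, 0, 1]]

```text
clock: 5.8
eef_pos: [565.2, -288.2, 238.8]
ee_rot: [[0.971, -0.24, -0.001], [-0.24, -0.971, 0.0], [-0.001, -0.0, -1.0]]
force: [-0.1, -0.1, -6.9]
width: 0.181
```

```bash
python3 - <<'E'
from rig import r
from h import *
p=r.grab_frame('scene');s=r.state();print(s['clock'],s['force'],s['torque'],s['width'],s['eef_pos'])
cv2.imwrite('pics/s4.png',crop(p,60,180,200,150,3))
E
```

```text
5.85 [-0.75572349 -0.22163785 -7.53280918] [-0.01137419  0.02669674 -0.03484203] 0.17667145495539144 [ 565.09677117 -288.18057963  238.37844529]
```

View pics/s4.png

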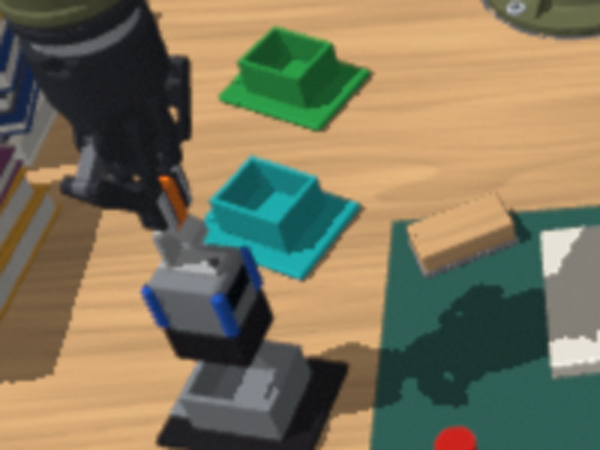

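>>> drive_tool:
  rows:
    - [[0, 0, 0, 0, 0, 15, 1], [0, 0, 0, 0, 0, 30, 1], [0, 0, 0.02, -1, 12, 25, 1], [0, 0, 0.03, -2, 30, 9, 1], [0, 0, 0.03, -2, 38, 0, 1], [0, 0, 0.03, -2, 40, 0, 1], [0, 0, 0.03, -2, 40, 0, 1], [0, 0, 0.03, -2, 40, 0, 1], [0, 0, 0.03, -2, 38, 0, 1], [0, 0, 0.03, -2, 30, 0, 1], [0, 0, 0.02, -2, 16, 0, 1], [0, 0, 0, 0, 4, 0, 1]]

```text
clock: 7.05
eef_pos: [548.5, 1.8, 318.9]
ee_rot: [[1.0, 0.012, 0.001], [0.012, -1.0, -0.0], [0.001, 0.0, -1.0]]
force: [0.0, -1.0, -7.4]
width: 0.176
```

>>> drive_tool:
  rows:
    - [[0, 0, 0, 0, 0, 0, 1], [0, 0, 0, 0, 0, 0, 1], [0, 0, 0, 0, 0, 0, 1]]

```text
clock: 7.35
eef_pos: [548.9, -2.9, 318.0]
ee_rot: [[1.0, 0.004, -0.0], [0.004, -1.0, -0.001], [-0.0, 0.001, -1.0]]
force: [0.6, -0.5, -7.3]
width: 0.182
```

```bash
python3 - <<'E'
from rig import r
from h import *
s=r.state();print(s['clock'],s['force'],s['eef_pos'],s['ee_rot'].round(4),s['joint_positions'].round(2))
for n in ['scene','top','wrist']:
    p=r.grab_frame(n);pickle.dump(p,open(f'pics/{n}5.pkl','wb'))
    cv2.imwrite(f'pics/{n}5.png',cv2.cvtColor(p['color'],cv2.COLOR_RGB2BGR))
    for t in ['pin','hook_seat','hook_gap','yoke','grip_knob','scanner']: print(n,t,[(np.round(d['position'],1),round(d['score'],2)) for d in r.pinpoint(p,t)][:3])
E
```

```text
7.35 [ 0.58596847 -0.47091095 -7.29671595] [548.85359772  -2.85531115 318.02996071] [[ 1.0e+00  4.3e-03 -5.0e-04]
 [ 4.3e-03 -1.0e+00 -6.0e-04]
 [-5.0e-04  6.0e-04 -1.0e+00]] [ 0.56  0.12 -0.66  1.55  0.07  1.5  -0.1 ]
scene pin [(array([295.9, 221.8]), 0.95)]
scene hook_seat [(array([250.6, 214.7]), 0.68)]
scene hook_gap [(array([258., 222.]), 0.59)]
scene yoke [(array([308.9, 215.1]), 0.7), (array([215.9, 349.7]), 0.38)]
scene grip_knob [(array([252.3, 202.3]), 0.9), (array([212.5, 261.3]), 0.74), (array([260.7, 222. ]), 0.65)]
scene scanner [(array([253.2, 254. ]), 0.86), (array([294.5, 218.8]), 0.15)]
top pin [(array([286.2, 143.6]), 0.82)]
top hook_seat [(array([324. , 137.7]), 0.92)]
top hook_gap [(array([316.3, 143.4]), 0.64), (array([410.6, 163.6]), 0.6)]
top yoke [(array([272.3, 143.3]), 0.79), (array([169.3, 170.8]), 0.59), (array([316.6, 142.9]), 0.58)]
top grip_knob [(array([328.3, 137.5]), 0.9)]
top scanner [(array([320.7, 155.3]), 0.88)]
wrist pin [(array([282.9,  88.1]), 0.66)]
wrist hook_seat [(array([279.3, 254.8]), 0.68)]
wrist hook_gap [(array([275.8, 225.6]), 0.69)]
wrist yoke []
wrist grip_knob [(array([277.6, 295. ]), 0.93), (array([278.8,  93.1]), 0.23)]
wrist scanner [(array([277.1, 198.3]), 0.62)]
```

View pics/scene5.png

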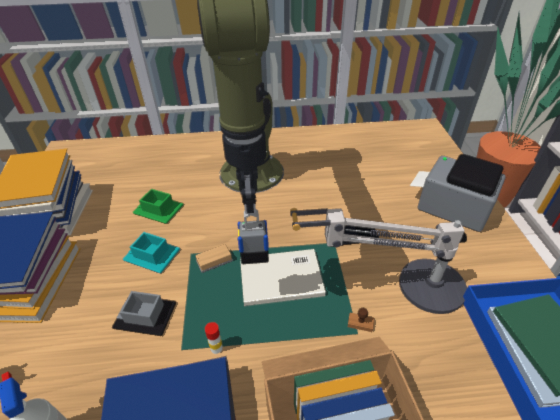

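View pics/top5.png

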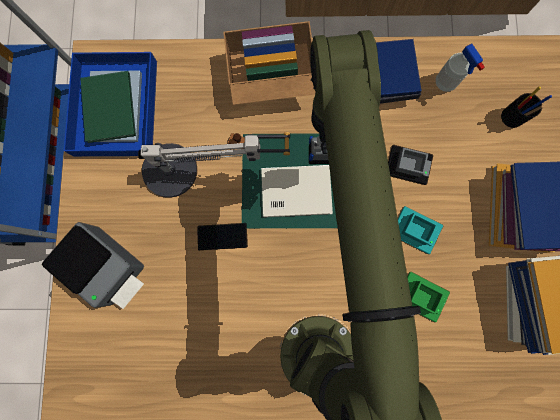

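View pics/wrist5.png

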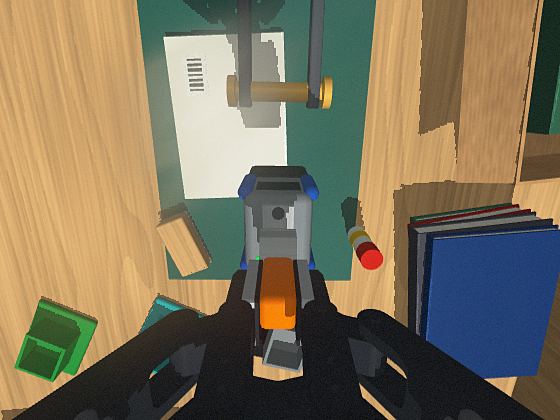

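```bash
python3 - <<'E'
from h import *
p=load('wrist5')
a=crop(p,215,0,130,120,4);b=crop(p,225,160,110,180,3)
cv2.imwrite('pics/c7.png',a);cv2.imwrite('pics/c8.png',b)
print('seat', proj(p,[549,-2.9,173.5+130]),'lipbottom',proj(p,[549,-2.9+13,173.5+117]))
t=load('top5');print(atz(t,(287,143.6),280))
cv2.imwrite('pics/c9.png',np.hstack([crop(load('scene5'),230,180,110,90,4)]))
E
```

```text
seat [278.45877221 263.55666671] lipbottom [278.59185933 233.11688386]
[547.41739599  87.86258185 280.        ]
```

View pics/c7.png

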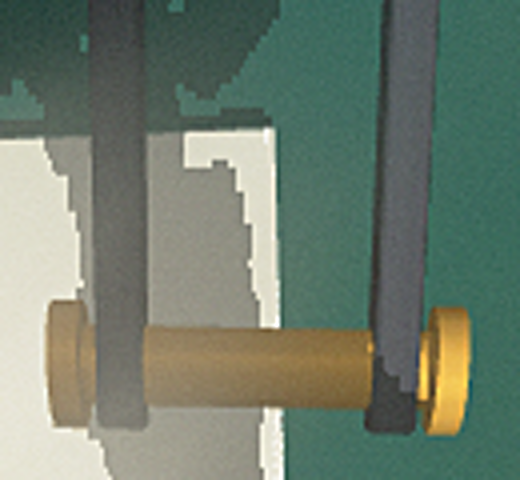

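View pics/c8.png

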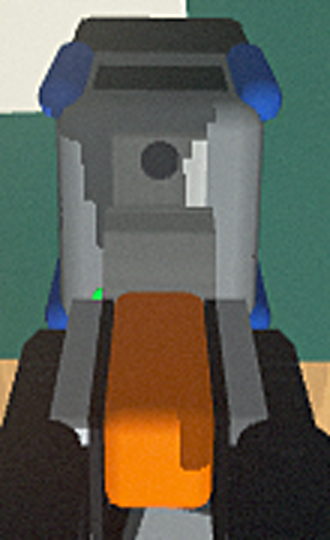

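View pics/c9.png

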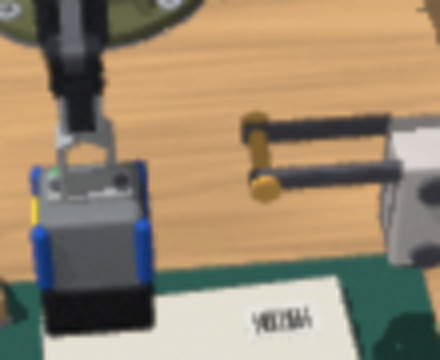

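```bash
python3 - <<'E'
from h import *
p=load('wrist5')
g=lambda q:np.array(q)/4+[215,0]
e=lambda q:np.array(q)/3+[225,160]
A=atz(p,g((68,362)),280);B=atz(p,g((450,370)),280);print(A,B,(A+B)/2,np.linalg.norm(A-B),np.degrees(np.arctan2(*(B-A)[[1,0]])))
C=atz(p,g((260,366)),280);print(C)
for z,l in ((290.5+6,[(102,220),(217,220)]),(265.5,[(48,105),(272,105)]),(352,[(106,500),(212,500)])):
    print(z,[atz(p,e(q),z).round(1) for q in l], np.mean([atz(p,e(q),z) for q in l],0).round(1))
for l in ([(102,207),(217,207)],):print([atz(p,e(q),291).round(1) for q in l])
E
```

```text
[523.32600542  88.19258993 280.        ] [574.67725014  87.57527482 280.        ] [549.00162778  87.88393238 280.        ] 51.354955084855725 -0.6887437188164051
[549.11323686  87.88522174 280.        ]
296.5 [array([537.9,  12.3, 296.5]), array([559.5,  12.5, 296.5])] [548.7  12.4 296.5]
265.5 [array([524.8,  26.1, 265.5]), array([572.8,  26.5, 265.5])] [548.8  26.3 265.5]
352 [array([541.4,  -6.8, 352. ]), array([556.1,  -6.7, 352. ])] [548.7  -6.8 352. ]
[array([537.6,  12.8, 291. ]), array([559.8,  13. , 291. ])]
```

>>> drive_tool:
  rows:
    - [[0, 0, -0.015, 0.3, 8, 0, 1], [0, 0, 0, 0, 15, 0, 1], [0, 0, 0, 0, 15, 0, 1], [0, 0, 0, 0, 12, 0, 1], [0, 0, 0, 0, 7, 0, 1], [0, 0, 0, 0, 3, 0, 1], [0, 0, 0, 0, 0, 0, 1], [0, 0, 0, 0, 0, 0, 1], [0, 0, 0, 0, 0, 0, 1]]

```text
clock: 9.3
eef_pos: [549.0, 58.6, 318.2]
ee_rot: [[1.0, -0.008, -0.0], [-0.008, -1.0, -0.0], [-0.0, 0.0, -1.0]]
force: [0.1, 0.5, -7.0]
width: 0.179
```

```bash
python3 - <<'E'
from rig import r
from h import *
p=r.grab_frame('wrist');pickle.dump(p,open('pics/w6.pkl','wb'))
q=r.grab_frame('scene');s=r.state();print(s['eef_pos'],s['ee_rot'].round(4)[0])
cv2.imwrite('pics/c10.png',np.hstack([crop(p,210,100,140,150,3),crop(q,240,160,75,90,5)]))
E
```

```text
[549.02792398  58.90138771 318.28102468] [ 1.     -0.0082 -0.    ]
```

View pics/c10.png

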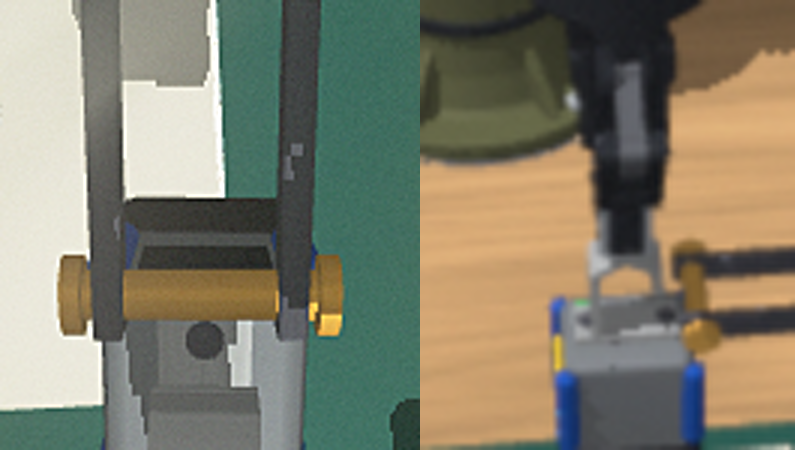

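>>> drive_tool:
  rows:
    - [[0, 0, 0, 0, 5, 0, 1], [0, 0, 0, 0, 7, 0, 1], [0, 0, 0, 0, 7, 0, 1], [0, 0, 0, 0, 6, 0, 1], [0, 0, 0, 0, 3, 0, 1], [0, 0, 0, 0, 0, 0, 1], [0, 0, 0, 0, 0, 0, 1], [0, 0, 0, 0, 0, 0, 1]]

```text
clock: 10.2
eef_pos: [549.0, 87.1, 318.3]
ee_rot: [[1.0, -0.008, -0.0], [-0.008, -1.0, -0.0], [-0.0, 0.0, -1.0]]
force: [0.1, 0.1, -6.9]
width: 0.178
```

```bash
python3 - <<'E'
from rig import r
from h import *
p=r.grab_frame('wrist');pickle.dump(p,open('pics/w7.pkl','wb'))
q=r.grab_frame('scene');s=r.state();print(s['eef_pos'],s['force'],s['ee_rot'].round(4)[0])
cv2.imwrite('pics/c11.png',np.hstack([crop(p,210,140,140,150,3),crop(q,250,160,75,90,5)]))
E
```

```text
[549.01441388  87.18642185 318.3115481 ] [-0.73630264 -0.22359778 -6.61585005] [ 1.     -0.0077  0.    ]
```

View pics/c11.png

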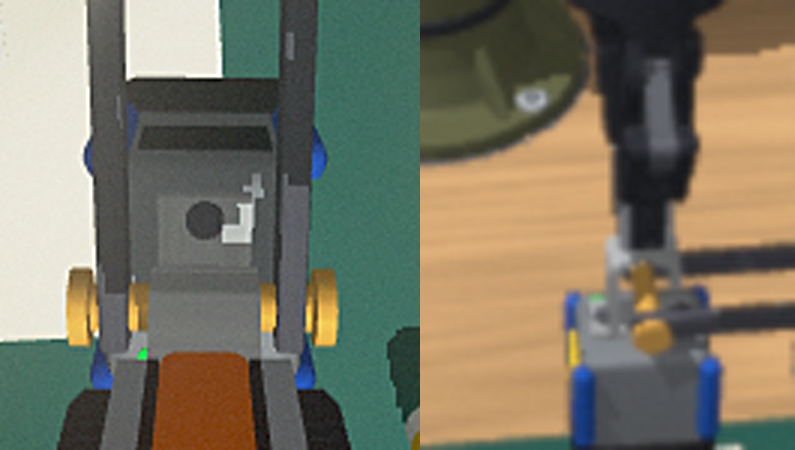

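>>> drive_tool:
  rows:
    - [[0, 0, 0, 0, 0.3, -3, 1], [0, 0, 0, 0, 0.3, -4, 1], [0, 0, 0, 0, 0, -4, 1], [0, 0, 0, 0, 0, -3, 1], [0, 0, 0, 0, 0, -2, 1], [0, 0, 0, 0, 0, -2, 1], [0, 0, 0, 0, 0, -1.5, 1], [0, 0, 0, 0, 0, -1, 1], [0, 0, 0, 0, 0, -1, 1], [0, 0, 0, 0, 0, 0, 1], [0, 0, 0, 0, 0, 0, 1]]

```text
clock: 11.4
eef_pos: [549.0, 88.2, 296.9]
ee_rot: [[1.0, -0.007, 0.0], [-0.007, -1.0, -0.0], [0.0, 0.0, -1.0]]
force: [-1.1, 1.0, -6.9]
width: 0.174
```

```bash
python3 - <<'E'
from rig import r
from h import *
p=r.grab_frame('wrist');pickle.dump(p,open('pics/w8.pkl','wb'))
q=r.grab_frame('scene');s=r.state();print(s['eef_pos'],s['force'],s['ee_rot'].round(4)[0])
cv2.imwrite('pics/c12.png',np.hstack([crop(p,210,140,140,150,3),crop(q,250,160,75,90,5)]))
E
```

```text
[549.01713775  88.25236592 296.95123724] [ 0.6987074  -0.24031075 -6.66947263] [ 1.e+00 -7.e-03  3.e-04]
```

View pics/c12.png

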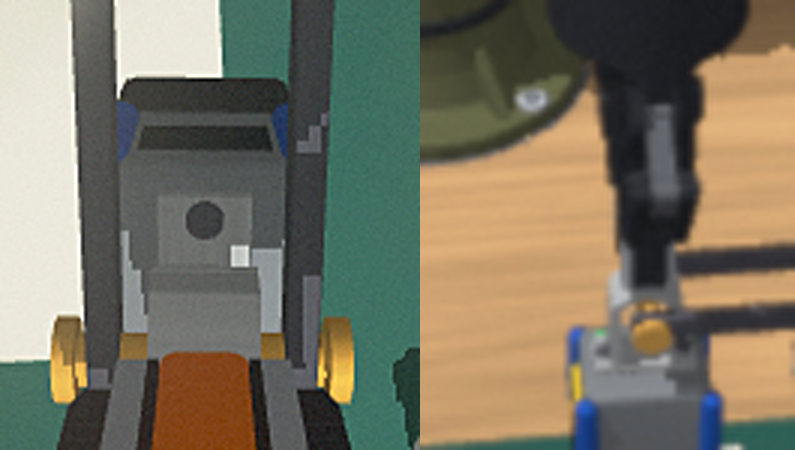

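>>> drive_tool:
  rows:
    - [[0, 0, 0, 0, 0, -1, 1], [0, 0, 0, 0, 0, -1, 1], [0, 0, 0, 0, 0, -1, 1], [0, 0, 0, 0, -0.3, -1, 1], [0, 0, 0, 0, -0.3, -1, 1], [0, 0, 0, 0, -0.3, -1, 1], [0, 0, 0, 0, -0.3, -1, 1], [0, 0, 0, 0, -0.3, -1, 1], [0, 0, 0, 0, 0, 0, 1], [0, 0, 0, 0, 0, 0, 1]]

```text
clock: 12.5
eef_pos: [549.0, 86.8, 288.8]
ee_rot: [[1.0, -0.007, 0.0], [-0.007, -1.0, 0.0], [0.0, -0.0, -1.0]]
force: [-0.9, 0.8, -5.9]
width: 0.179
```

>>> drive_tool:
  rows:
    - [[0, 0, 0, 0, -0.3, -1.5, 1], [0, 0, 0, 0, -0.5, -2.2, 1], [0, 0, 0, 0, -0.5, -2.2, 1], [0, 0, 0, 0, -0.4, -2.2, 1], [0, 0, 0, 0, -0.4, -2.2, 1], [0, 0, 0, 0, -0.4, -2.2, 1], [0, 0, 0, 0, -0.4, -2.2, 1], [0, 0, 0, 0, -0.4, -2.2, 1], [0, 0, 0, 0, -0.3, -2, 1], [0, 0, 0, 0, -0.1, -1, 1], [0, 0, 0, 0, 0, 0, 1], [0, 0, 0, 0, 0, 0, 1]]

```text
clock: 13.7
eef_pos: [548.9, 83.1, 269.0]
ee_rot: [[1.0, -0.007, 0.0], [-0.007, -1.0, -0.0], [0.0, 0.0, -1.0]]
force: [-0.1, 0.7, -4.1]
width: 0.177
```

```bash
python3 - <<'E'
from rig import r
from h import *
p=r.grab_frame('wrist');pickle.dump(p,open('pics/w9.pkl','wb'))
q=r.grab_frame('scene');F=[]
for i in range(3): F.append(r.state()['force'])
s=r.state();print(s['eef_pos'],np.array(F).round(2),s['torque'].round(3))
cv2.imwrite('pics/c13.png',np.hstack([crop(p,210,140,140,150,3),crop(q,250,160,75,90,5)]))
E
```

```text
[548.9386701   83.02760186 269.02001702] [[-0.15  0.46 -4.15]
 [-0.15  0.46 -4.15]
 [-0.15  0.46 -4.15]] [0.073 0.022 0.032]
```

View pics/c13.png

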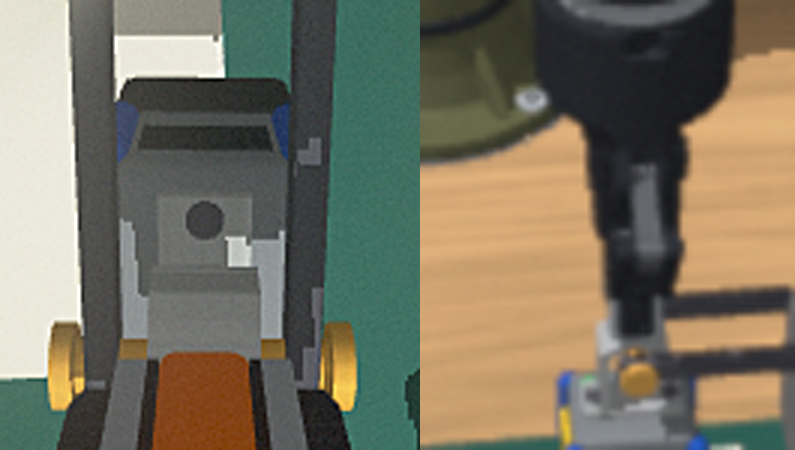

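>>> drive_tool:
  rows:
    - [[0, 0, 0, 0, -0.2, -1.5, 1], [0, 0, 0, 0, -0.3, -2.5, 1], [0, 0, 0, 0, -0.3, -2.5, 1], [0, 0, 0, 0, -0.3, -2.5, 1], [0, 0, 0, 0, -0.3, -2.5, 1], [0, 0, 0, 0, -0.2, -2.5, 1], [0, 0, 0, 0, -0.2, -2.5, 1], [0, 0, 0, 0, -0.2, -2.5, 1], [0, 0, 0, 0, -0.2, -2.5, 1], [0, 0, 0, 0, -0.2, -2.5, 1], [0, 0, 0, 0, -0.1, -2.5, 1], [0, 0, 0, 0, -0.1, -2.5, 1]]

```text
clock: 15.0
eef_pos: [549.0, 80.3, 239.8]
ee_rot: [[1.0, -0.007, 0.0], [-0.007, -1.0, -0.0], [0.0, 0.0, -1.0]]
force: [0.3, -0.9, -3.4]
width: 0.181
```

>>> drive_tool:
  rows:
    - [[0, 0, 0, 0, -0.1, -2.5, 1], [0, 0, 0, 0, -0.1, -2.5, 1], [0, 0, 0, 0, -0.1, -2.5, 1], [0, 0, 0, 0, 0, -2.5, 1], [0, 0, 0, 0, 0, -2.5, 1], [0, 0, 0, 0, 0, -2.5, 1], [0, 0, 0, 0, 0.1, -2.5, 1], [0, 0, 0, 0, 0.1, -2.5, 1], [0, 0, 0, 0, 0.1, -2, 1], [0, 0, 0, 0, 0, -1, 1], [0, 0, 0, 0, 0, 0, 1], [0, 0, 0, 0, 0, 0, 1]]

```text
clock: 16.2
eef_pos: [549.0, 80.4, 217.0]
ee_rot: [[1.0, -0.007, 0.0], [-0.007, -1.0, -0.0], [0.0, 0.0, -1.0]]
force: [0.8, -0.3, -2.0]
width: 0.168
```

```bash
python3 - <<'E'
from rig import r
from h import *
p=r.grab_frame('wrist');pickle.dump(p,open('pics/w10.pkl','wb'))
q=r.grab_frame('scene')
s=r.state();print(s['eef_pos'],s['force'],s['torque'].round(3))
cv2.imwrite('pics/c14.png',np.hstack([crop(p,210,140,140,150,3),crop(q,240,180,75,90,5)]))
E
```

```text
[548.94214715  80.46588099 217.05434514] [-0.11333713 -0.66936439 -1.57738518] [-0.226  0.059  0.022]
```

View pics/c14.png

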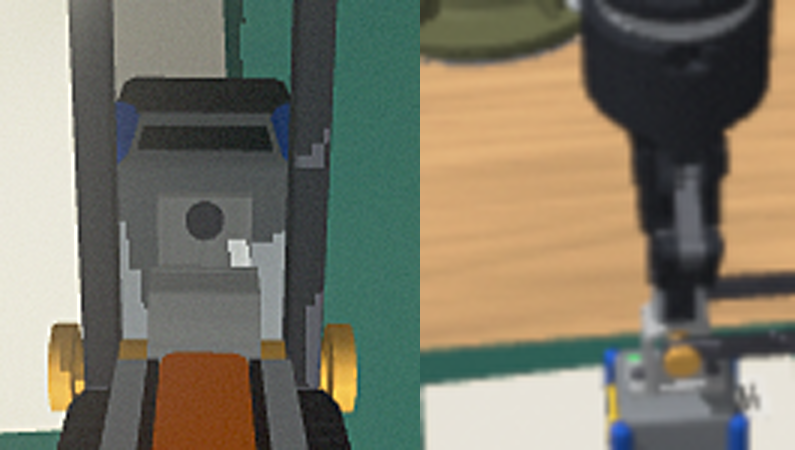

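>>> drive_tool:
  rows:
    - [[0, 0, 0, 0, 0.1, -1, 1], [0, 0, 0, 0, 0.1, -2, 1], [0, 0, 0, 0, 0.1, -2, 1], [0, 0, 0, 0, 0.2, -2, 1], [0, 0, 0, 0, 0.2, -2, 1], [0, 0, 0, 0, 0.2, -2, 1], [0, 0, 0, 0, 0.1, -1, 1], [0, 0, 0, 0, 0, 0, 1], [0, 0, 0, 0, 0, 0, 1]]

```text
clock: 17.2
eef_pos: [548.9, 81.3, 204.9]
ee_rot: [[1.0, -0.007, -0.0], [-0.007, -1.0, -0.0], [-0.0, 0.0, -1.0]]
force: [-0.8, -1.5, -1.7]
width: 0.183
```

```bash
cat > fm.py <<'E'
from rig import r
import numpy as np
F=[];T=[]
for i in range(16):
    r.grab_frame('wrist');s=r.state();F.append(s['force']);T.append(s['torque'])
print(s['clock'],s['eef_pos'],np.mean(F,0).round(2),np.std(F,0).round(2),np.mean(T,0).round(3),np.std(T,0).round(3))
E
python3 fm.py
```

```text
18.0 [548.93082449  81.33798948 204.94079733] [-0.11 -1.92 -0.75] [0.53 0.53 0.61] [-0.417  0.058 -0.004] [0.041 0.038 0.03 ]
```

>>> drive_tool:
  rows:
    - [[0, 0, 0, 0, -0.3, 0, 1], [0, 0, 0, 0, -0.3, 0, 1], [0, 0, 0, 0, -0.3, 0, 1], [0, 0, 0, 0, 0, 0, 1]]

```text
clock: 18.4
eef_pos: [548.9, 81.2, 205.0]
ee_rot: [[1.0, -0.006, 0.0], [-0.006, -1.0, 0.001], [0.0, -0.001, -1.0]]
force: [-0.2, 0.6, -1.4]
width: 0.178
```

```bash
python3 fm.py
```

```text
19.2 [548.95891802  81.06376148 205.04247273] [-0.2   1.9  -0.58] [0.53 0.75 0.56] [ 0.43   0.063 -0.001] [0.18  0.027 0.032]
```

>>> drive_tool:
  rows:
    - [[0, 0, 0, 0, 0.2, 0, 1], [0, 0, 0, 0, 0.2, 0, 1], [0, 0, 0, 0, 0, 0, 1], [0, 0, 0, 0, 0, 0, 1]]

```text
clock: 19.6
eef_pos: [549.0, 81.1, 205.0]
ee_rot: [[1.0, -0.007, 0.0], [-0.007, -1.0, 0.0], [0.0, -0.0, -1.0]]
force: [-0.8, 3.9, -0.3]
width: 0.179
```

```bash
python3 fm.py
```

```text
20.4 [548.96055702  81.02854353 204.96945397] [-0.16  3.34 -0.36] [0.38 0.55 0.46] [0.795 0.056 0.011] [0.05  0.031 0.034]
```

>>> drive_tool:
  rows:
    - [[0, 0, 0, 0, 0.2, 0, 1], [0, 0, 0, 0, 0, 0, 1], [0, 0, 0, 0, 0, 0, 1], [0, 0, 0, 0, 0, 0, 1]]

```text
clock: 20.8
eef_pos: [549.0, 81.1, 204.9]
ee_rot: [[1.0, -0.007, 0.0], [-0.007, -1.0, -0.0], [0.0, 0.0, -1.0]]
force: [-0.6, 2.7, -0.2]
width: 0.176
```

```bash
python3 fm.py; python3 fm.py
```

```text
21.6 [548.95773438  81.07896311 204.95722398] [-0.02  3.07 -0.28] [0.49 0.49 0.53] [ 0.721  0.046 -0.   ] [0.028 0.039 0.024]
22.4 [548.9288547   81.09264937 204.9253218 ] [-0.05  2.75 -0.08] [0.5  0.45 0.54] [0.667 0.018 0.004] [0.039 0.034 0.03 ]
```

>>> drive_tool:
  rows:
    - [[0, 0, 0, 0, 0.2, 0, 1], [0, 0, 0, 0, 0.2, 0, 1], [0, 0, 0, 0, 0, 0, 1], [0, 0, 0, 0, 0, 0, 1]]

```text
clock: 22.8
eef_pos: [548.9, 81.2, 204.9]
ee_rot: [[1.0, -0.007, -0.0], [-0.007, -1.0, -0.0], [-0.0, 0.0, -1.0]]
force: [0.9, 1.0, -1.1]
width: 0.178
```

```bash
python3 fm.py; python3 fm.py
```

```text
23.6 [548.94821958  81.22953596 204.89308554] [-0.16  0.56 -0.61] [0.64 0.69 0.56] [0.156 0.017 0.018] [0.1   0.03  0.032]
24.4 [548.97159422  81.32466617 204.96257265] [ 0.03 -1.03 -0.46] [0.38 0.61 0.62] [-0.175  0.011  0.005] [0.087 0.021 0.027]
```

>>> drive_tool:
  rows:
    - [[0, 0, 0, 0, 0, -1, 1], [0, 0, 0, 0, 0, -1, 1], [0, 0, 0, 0, 0.1, -1, 1], [0, 0, 0, 0, 0.1, -1, 1], [0, 0, 0, 0, 0.1, -1, 1], [0, 0, 0, 0, 0.1, -1, 1], [0, 0, 0, 0, 0.1, -1, 1], [0, 0, 0, 0, 0.2, -1, 1], [0, 0, 0, 0, 0, 0, 1], [0, 0, 0, 0, 0, 0, 1]]

```text
clock: 25.4
eef_pos: [548.9, 82.2, 196.9]
ee_rot: [[1.0, -0.007, -0.0], [-0.007, -1.0, -0.0], [-0.0, 0.0, -1.0]]
force: [0.1, -1.2, -0.6]
width: 0.18
```

```bash
python3 fm.py; python3 fm.py
```

```text
26.2 [548.92803827  82.21101044 196.94490343] [-0.23 -1.4  -0.17] [0.29 0.57 0.61] [-0.345  0.011  0.015] [0.032 0.031 0.02 ]
27.0 [548.9258299   82.20442273 196.95449157] [-0.04 -1.64 -0.48] [0.38 0.46 0.47] [-0.39   0.055 -0.001] [0.026 0.032 0.029]
```

>>> drive_tool:
  rows:
    - [[0, 0, 0, 0, -0.2, 0, 1], [0, 0, 0, 0, 0, 0, 1], [0, 0, 0, 0, 0, 0, 1], [0, 0, 0, 0, 0, 0, 1]]

```text
clock: 27.4
eef_pos: [548.9, 82.2, 197.0]
ee_rot: [[1.0, -0.007, 0.0], [-0.007, -1.0, 0.0], [0.0, -0.0, -1.0]]
force: [0.0, -0.9, -0.4]
width: 0.175
```

```bash
python3 fm.py; python3 fm.py
```

```text
28.2 [548.93927959  82.13953206 196.96289255] [-0.15 -0.71 -0.54] [0.37 0.37 0.55] [-0.19   0.043  0.012] [0.039 0.044 0.027]
29.0 [548.94512517  82.12227616 196.96388493] [-0.05 -0.31 -0.26] [0.45 0.43 0.29] [-0.067  0.046  0.019] [0.042 0.032 0.027]
```

>>> drive_tool:
  rows:
    - [[0, 0, 0, 0, 0.1, -1, 1], [0, 0, 0, 0, 0.1, -1, 1], [0, 0, 0, 0, 0.1, -1, 1], [0, 0, 0, 0, 0.1, -1, 1], [0, 0, 0, 0, 0, 0, 1], [0, 0, 0, 0, 0, 0, 1]]

```text
clock: 29.6
eef_pos: [549.0, 82.6, 193.0]
ee_rot: [[1.0, -0.007, 0.0], [-0.007, -1.0, 0.0], [0.0, -0.0, -1.0]]
force: [0.3, 0.7, 0.2]
width: 0.176
```

```bash
python3 fm.py; python3 fm.py
```

```text
30.4 [548.95288962  82.64470336 192.98524564] [-0.04  0.95  0.29] [0.45 0.63 0.4 ] [ 0.227 -0.028  0.019] [0.049 0.025 0.021]
31.2 [548.98812268  82.55200206 192.98372839] [0.36 1.55 0.15] [0.42 0.36 0.74] [ 0.383 -0.054  0.015] [0.061 0.031 0.034]
```

>>> drive_tool:
  rows:
    - [[0, 0, 0, 0, 0.2, 0, 1], [0, 0, 0, 0, 0, 0, 1], [0, 0, 0, 0, 0, 0, 1], [0, 0, 0, 0, 0, 0, 1]]

```text
clock: 31.6
eef_pos: [549.0, 82.6, 193.0]
ee_rot: [[1.0, -0.007, 0.0], [-0.007, -1.0, -0.0], [0.0, 0.0, -1.0]]
force: [0.5, 1.4, 1.5]
width: 0.181
```

```bash
python3 fm.py; python3 - <<'E'
from rig import r
from h import *
p=r.grab_frame('wrist');pickle.dump(p,open('pics/w11.pkl','wb'))
q=r.grab_frame('scene')
cv2.imwrite('pics/c15.png',np.hstack([crop(p,200,100,150,240,2.4),crop(q,220,160,150,192,3)]))
E
```

```text
32.4 [548.92882683  82.58010278 192.92277023] [0.39 1.45 0.44] [0.55 0.54 0.44] [ 0.317 -0.075  0.006] [0.034 0.026 0.028]
```

View pics/c15.png

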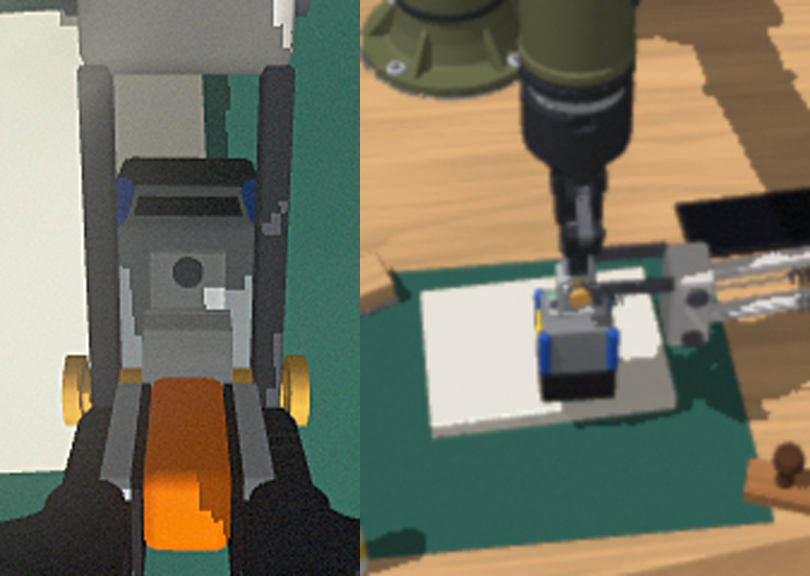

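>>> drive_tool:
  rows:
    - [[0, 0, 0, 0, 0, 0.5, 1], [0, 0, 0, 0, 0, 0.5, 1], [0, 0, 0, 0, 0, 0.5, 1], [0, 0, 0, 0, 0, 0, 1], [0, 0, 0, 0, 0, 0, 1]]
  force: 20

```text
clock: 33.0
eef_pos: [548.9, 82.4, 194.4]
ee_rot: [[1.0, -0.007, -0.0], [-0.007, -1.0, -0.0], [-0.0, 0.0, -1.0]]
force: [0.2, 0.3, 0.0]
width: 0.18
```

```bash
python3 fm.py; python3 fm.py
```

```text
33.8 [548.90988824  82.45168367 194.40802737] [-0.19  0.01  0.16] [0.38 0.51 0.48] [0.005 0.033 0.015] [0.067 0.028 0.02 ]
34.6 [548.93896302  82.48578695 194.42035077] [-0.26 -0.88  0.17] [0.41 0.66 0.51] [-0.182  0.074  0.011] [0.057 0.039 0.036]
```

>>> drive_tool:
  rows:
    - [[0, 0, 0, 0, 0, 0, 0.84], [0, 0, 0, 0, 0, 0, 0.82], [0, 0, 0, 0, 0, 0, 0.8], [0, 0, 0, 0, 0, 0, 0.78], [0, 0, 0, 0, 0, 0, 0.76], [0, 0, 0, 0, 0, 0, 0.74], [0, 0, 0, 0, 0, 0, 0.72], [0, 0, 0, 0, 0, 0, 0.7], [0, 0, 0, 0, 0, 0, 0.66], [0, 0, 0, 0, 0, 0, 0.62], [0, 0, 0, 0, 0, 0, 0.62], [0, 0, 0, 0, 0, 0, 0.62]]

```text
clock: 35.8
eef_pos: [549.0, 82.6, 194.5]
ee_rot: [[1.0, -0.007, 0.0], [-0.007, -1.0, -0.0], [0.0, 0.0, -1.0]]
force: [0.5, 0.3, -0.5]
width: 0.381
```

```bash
python3 - <<'E'
from rig import r
from h import *
p=r.grab_frame('wrist');pickle.dump(p,open('pics/w12.pkl','wb'))
q=r.grab_frame('scene');s=r.state();print(s['force'],s['width'])
cv2.imwrite('pics/c16.png',np.hstack([crop(p,200,100,150,240,2.4),crop(q,220,160,150,192,3)]))
E
```

```text
[ 0.91025788 -0.24008496  0.19740389] 0.38246054398201873
```

View pics/c16.png

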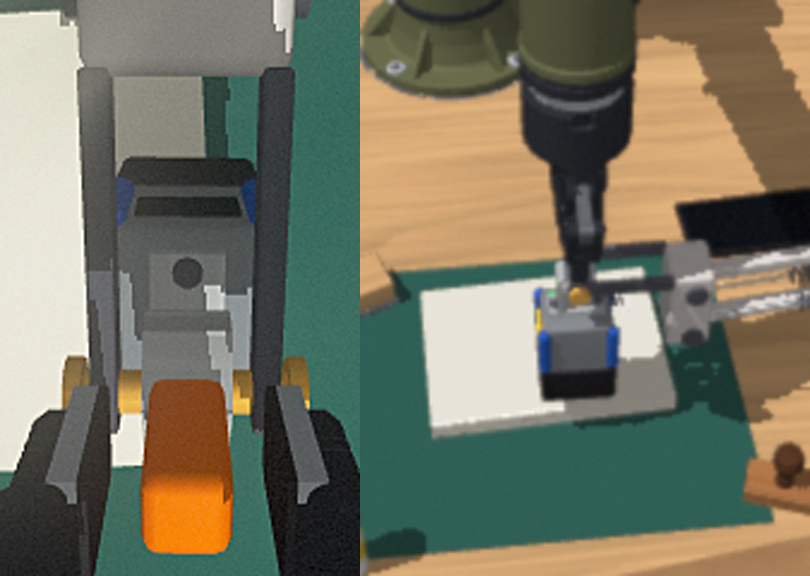

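Released: the knob stands free between the pads and the scanner hangs where it was. Raising the tool straight up and checking.

>>> drive_tool:
  rows:
    - [[0, 0, 0, 0, 0, 2, 0.55], [0, 0, 0, 0, 0, 5, 0.5], [0, 0, 0, 0, 0, 10, 0.5], [0, 0, 0, 0, 0, 15, 0.5], [0, 0, 0, 0, 0, 20, 0.5], [0, 0, 0, 0, 0, 20, 0.5], [0, 0, 0, 0, 0, 20, 0.5], [0, 0, 0, 0, 0, 15, 0.5], [0, 0, 0, 0, 0, 8, 0.5], [0, 0, 0, 0, 0, 0, 0.5], [0, 0, 0, 0, 0, 0, 0.5]]

```text
clock: 37.0
eef_pos: [548.7, 82.5, 308.9]
ee_rot: [[1.0, -0.007, -0.001], [-0.007, -1.0, -0.0], [-0.001, 0.0, -1.0]]
force: [-0.2, -0.5, -0.3]
width: 0.501
```

```bash
python3 - <<'E'
from rig import r
from h import *
p=r.grab_frame('wrist');q=r.grab_frame('scene');t=r.grab_frame('top')
for i in range(16): p2=r.grab_frame('wrist')
s=r.state();print(s['clock'],s['force'],s['eef_pos'])
print(np.abs(p['color'].astype(int)-p2['color']).mean(), np.abs(p['color'].astype(int)-p2['color']).max())
cv2.imwrite('pics/c17.png',np.hstack([crop(p2,200,60,150,240,2.4),crop(q,220,160,150,192,3)]))
cv2.imwrite('pics/scene17.png',cv2.cvtColor(q['color'],cv2.COLOR_RGB2BGR))
E
```

```text
37.95 [-0.0692098   0.01173746  0.03410305] [548.95273877  82.63948354 309.48870136]
4.941437074829932 239
```

View pics/c17.png

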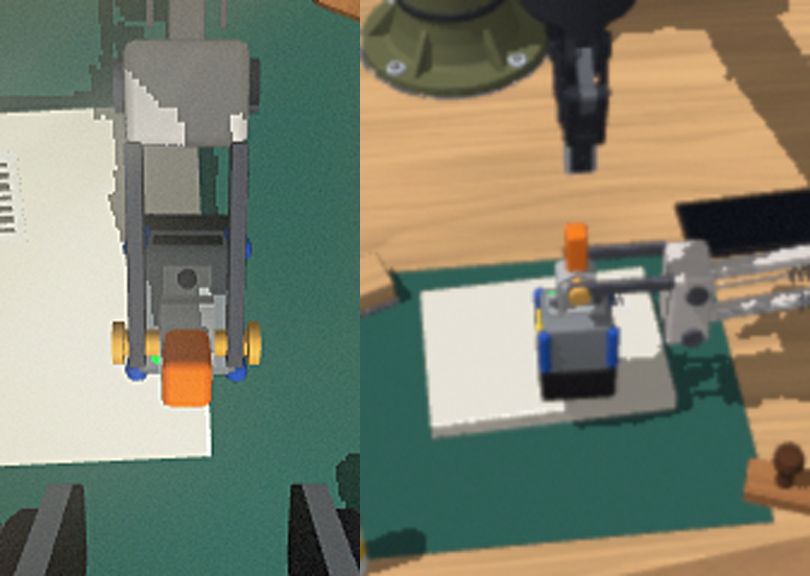

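View pics/scene17.png

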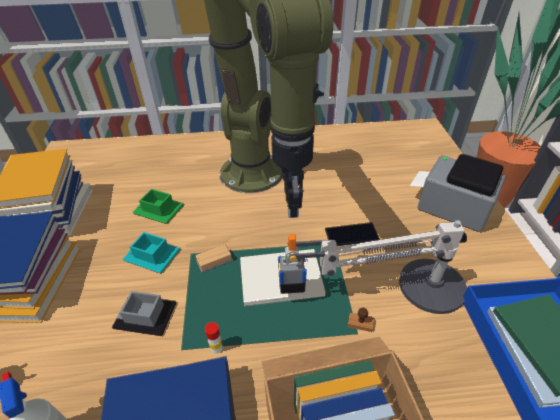

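```bash
python3 - <<'E'
from rig import r
from h import *
a=r.grab_frame('scene')
for i in range(10): r.grab_frame('top')
b=r.grab_frame('scene')
d=np.abs(a['color'].astype(int)-b['color'])[220:310,260:345].max(2);print(d.mean(),np.percentile(d,99),(d>40).sum(), np.abs(a['color'].astype(int)-b['color'])[340:,0:].max(2).mean())
for n in('a','b'):
  print([(t,r.pinpoint(b,t)[0]['position']) for t in ('pin','hook_seat')]);break
E
```

```text
1.0959477124183006 3.0 0 1.0753125
[('pin', [291.0, 249.3]), ('hook_seat', [295.0, 250.6])]
```

Nothing moves any more: the difference between frames is at the camera noise level. Handing in.

```bash
python3 -c "
from rig import r
print(r.finish_job())"
```

```text
the job is handed in; nothing more can be done
None
```

I hung the scanner on the brass pin and handed the job in at about 39 s of the 72 s; the interface gave no verdict. I took it by its orange knob from the black stand, turned it about 15°, and brought the hook over the pin from the free end. I then let the arm down about 100 mm, commanding at most 25 mm/s once the hook was on the pin. I let go when the wrist's vertical reading was about 0.2 N, down from about 7 N with the scanner hanging free.

**Last checks:**
- **At rest:** two pictures half a second apart differed only by camera noise around the scanner and arm.
- **Hanging:** it stayed in place when I opened the fingers. By eye it hangs upright, with the pin in the hook.
- **Clear of things:** the gripper is about 115 mm above its release height, wrist force is about 0, and the other desk things look unmoved.

**What disagreed or was not checked:**
- **Sideways force:** while letting the arm down, the hand pushed along the arm with up to about 3.3 N, because the arm's position crept. I took this back to under 1 N before letting go.
- **Final picture:** the network put the pin and hook seat about 4 pixels apart, which I put down to its usual error and did not measure further.
- **Arm speed:** I did not measure it directly at any point.

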